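Lock the tea caddy into the ratchet keeper

ROBOT

A 6-joint arm with a two-finger parallel gripper is mounted at the origin on the work surface. World frame = base frame: x ahead of the robot, y to its left, z up, the work surface at z = 0. Lengths are in m, angles in rad, forces in N, time in s.
With the tool pointing down it reaches from about 0.375 to 0.975 m from the base axis. Payload 3.8 kg.
Tool frame: the origin (TCP) lies at the very end of the fingers, on their centre line; the grasp point (between the pads) lies 19 mm behind it; z points along the fingers, y is the line along which they close (so a half turn about z gives the same grasp; the last joint's range is limited). The gripper opens to 85 mm and grips with 20 to 120 N. Pads are 22 mm wide; open, the fingers measure 114 mm over their backs; the gripper's body (76 mm by 85 mm) begins 54 mm behind the grasp point. The pads swing forward as they close: fully open they stand 13 mm farther back than shut.
Start: joints at [-1.224, 0.264, 1.604, -0, 1.274, -0.037], TCP at [0.253, -0.626, 0.231] pointing down, gripper open.
Joint ranges: [-2.63, 2.63], [-0.94, 2.18], [0.31, 2.57], [-1.31, 4.45], [0, 2.66], [-2.55, 2.55]. Speed limits (rad/s): [2.57, 2.57, 3.14, 3.14, 3.14, 3.14].

INTERFACE

Orientations are given as a rotation vector (axis times angle).
In Python, from workcell import * gives the robot as it stands.
- The arm moves only by the shell command python3 -m crank 'ROWS' [OPENING] [FORCE]. ROWS is JSON, a list that holds one entry, the list of rows, each a list of 6 numbers: the shift along the tool's x, y, z in cm, then the turn, a rotation vector about the tool's x, y, z in rad. In form: [[[dx, dy, dz, ax, ay, az], ...]]. A call has 1 to 8 rows; each row shifts and turns the commanded pose from where the row before left it, along the tool's axes as they then stand; what a row does not reach is not made up. A row lasts 1/12 s, in which the tool goes at most 41.7 mm and 7.16 degrees, less where a joint would pass 70% of its speed; a pose out of reach is approached as far as the arm can. A call with a gripper value outside its range is refused whole. OPENING is the finger opening in cm, from 0 to 8.54, set as the call begins (- or left out, the last holds). The fingers move at their own pace and stop on an object; FORCE is the grip in N (left out, the last holds). Time passes only in rows, so rows that do not move let the fingers close. It gives the time, the measured TCP pose, the force, the opening and the grip force at its end, in the units of the state.
- read_state(): the state, without advancing time (a new reading comes with each control period).
- read_camera(name): name is "scene" or "top" or "wrist"; returns the picture (384x512x3 uint8, blue, green, red); there is no depth.
- camera_model(name): a dict with "camera_matrix" (3x3 intrinsics, pixels), "k1" (the pictures are not rectified: a ray, as slopes to the right and down, at radius r is drawn at 1 + k1 r^2 times it, then the intrinsics apply), "R" (3x3) and "t" (3): a world point X has camera coordinates R X + t. Camera axes: x right, y down, z forward; pixel columns grow to the right and rows downward; lengths in m; the calibration is good to about 2 mm. A picture is of the moment at which its call begins: read the wrist's pose just before it. camera_model takes no time and is no camera call; for the wrist camera it gives the pose at the moment of the call.
- finish_job(): hands the job in; it is judged then, once.
The state is a dict: "time": time; "q": joint angles; "joint_vel": joint speeds; "joint_torque": joint torques, N m; "tool_pos": TCP position; "tcp_rot": TCP orientation; "wrist_force": force on the tool from outside, world axes, zero at the start; "torque": the same for the moment, N m; "width": opening from 0.0 (shut) to 1.0 (fully open); "grip_force": force on a finger pad.
Only numpy, scipy, OpenCV 4.12 (cv2) and the standard library are available. Lean on these libraries where they do the work, as an engineer would, in place of code of your own. Each camera call takes 0.05 s, during which the arm holds its last target. There are 200 camera calls.

TASK

Secure the stainless tea caddy in the ratchet keeper on the ledge. Flip the red-balled pawl over to free the fence, draw the fence back, then gently stand the caddy upright on the brass circle beside the fixed cheek and let go of it; finish with the pawl flipped back onto the teeth and the fence pushed up against the caddy, so that the caddy is held between fence and cheek. Leave the other tea things where they are.

Things in the scene. Friction and masses are not known exactly. Their poses are not given: they have to be found in the camera images.
- keeper: Ratchet keeper, fixed: dark lacquered board 100 x 340 x 16 mm (x, y, z). Origin: centre of underside, z up; y runs from the pawl end (-y) to the fixed cheek (+y), a pale wooden wall 80 mm wide, inner face at y = +150 mm, top 62 mm above the ledge. Every part is centred on x = 0.
- pawl_pivot (a point): Centre of the pawl's pivot pin, which runs along the keeper's x: 69 mm to -y of the keeper's origin, 58 mm above the ledge, between two steel plates (x = +-13 to +-18 mm, 26 mm long in y, tops 72 mm above the ledge). Axes as the keeper's.
- fence (a joint): Clear gap (m) between the fence's face and the cheek: 0 = shut, grows as the fence is drawn to -y of the keeper, at most 0.105. Drags with about 3 N and stays where left. Its bar of saw teeth (9 mm pitch, tops 39 mm above the ledge) trails under the pawl. Pawl on the teeth: the fence can be pushed shut (it clicks) but not drawn back; pawl thrown over: it slides both ways.
- fence_knob (a point): Grip point of the fence's brass knob, a square post 24 x 24 mm; 70 mm above the ledge, 18 mm below the knob's top, 32 mm to -y of the fence's face. The post stands on a wooden block 44 mm wide (x), 40 mm long, top 43 mm above the ledge. The fence itself: pale plate 70 mm wide, 12 mm thick, top 61 mm above the ledge. Axes as the keeper's.
- pawl (a joint): Angle (rad) of the pawl. 0 = tip on the teeth, red ball leaning towards the fence (+y), 55 degrees above level; riding on a tooth lifts it to about 0.25. 1.45 (its stop) = thrown over, ball leaning away from the fence, tip clear. It swings freely and, weighted by its ball, drops to whichever side it leans: upright is at about 0.6 to 0.75. Under 0.5 N on the ball turns it.
- pawl_ball (a point): Centre of the red ball, 20 mm across, on the end of the pawl's 7 mm thick brass arm, 50 mm from the pivot. With the pawl on the teeth it is 99 mm above the ledge, 29 mm to +y of the pivot; thrown over it is about 91 mm above the ledge, 37 mm to -y of the pivot.
- caddy_mid (a point): Centre of the stainless caddy: an upright steel cylinder 62 mm in diameter, 72 mm high, about 0.2 kg, with a dark seam line round it; this point is half-way up (36 mm), z along its axis. It starts standing on the ledge, among the other tea things.
- seat (a point): Where the caddy belongs: the point on the top of the keeper's board (16 mm above the ledge), on its centre line, 31 mm from the fixed cheek's face, so that a caddy centred there just touches the cheek. A thin brass circle of 68 mm is inlaid there (its centre 2 mm farther from the cheek). Axes as the keeper's.
- bowl: Bystander: grey crackle-glaze tea bowl, loose, 116 mm across, 72 mm high. Origin: centre of its underside.
- natsume: Bystander: dark lacquered round tea container, loose, 70 mm across, 67 mm high. Origin: centre of its underside.
- whisk: Bystander: bamboo whisk on a white ceramic holder, loose, 54 mm across, 125 mm high. Origin: centre of its underside.
- scoop: Bystander: thin bamboo tea scoop lying on the ledge, loose, 200 mm long (its x axis), 9 mm wide, 5 mm thick. Origin: middle of its underside.

How it is judged:
On the way, in this order (a step that is already met when the one before it is completed fails the run):
1. the pawl is thrown over, clear of the teeth (value of joint pawl above 1.1 rad), for 0.2 s.
2. the fence is drawn back wider than the caddy (value of joint fence above 0.066 m), for 0.2 s.
3. the caddy stands upright on the circle, let go (horizontal distance between caddy_mid and seat below 0.03 m and z of caddy_mid in the frame of seat between 0.03 and 0.042 m and angle between caddy_mid's own z axis and vertical below 0.1 rad and contact force between the fingers and caddy below 0.1 N), for 0.2 s.
At the end, for the whole second after the job is handed in: The pawl is down on the teeth (angle under 0.4 rad); the fence is against the caddy (gap 58 to 68 mm, so at most 6 mm of play); the caddy stands upright (within 0.1 rad) on the board, at rest, within 18 mm of the seat point (value of joint pawl below 0.4 rad and value of joint fence between 0.058 and 0.068 m and horizontal distance between caddy_mid and seat below 0.018 m and z of caddy_mid in the frame of seat between 0.03 and 0.042 m and angle between caddy_mid's own z axis and vertical below 0.1 rad and linear speed of caddy below 0.02 m/s); the robot touches nothing.
It fails at once if the caddy is dropped (falls or slides freely faster than 0.6 m/s) (contact force between the fingers and caddy below 0.05 N and linear speed of caddy above 0.6 m/s).
It fails at once if the caddy is tipped over (angle between caddy_mid's own z axis and vertical above 0.9 rad).
It fails at once if the bowl, natsume, whisk or scoop is shifted by more than 20 mm (distance of any of bowl, natsume, whisk, scoop from where it was at the start of the episode above 0.02 m).
It also fails if it takes over 72 s, if anything falls off the work surface, if the arm or the gripper's body presses on something with over 40 N, if the wrist force passes 120 N, or if a joint passes its speed limit or range.

## Working session

There is one attempt and no reset: what is moved stays moved. The work goes in short steps, Python scripts to look and compute and a shell command to move; the robot and the scene stay as the last step left them, time stands still between calls to the robot, and variables do not carry over. Pictures are saved under pics/ and viewed, at most 10 in all, crops included, and the job is handed in when it is done.

```bash
mkdir -p pics; ls
cat > h.py <<'E'
from workcell import *
import numpy as np, cv2
from scipy.spatial.transform import Rotation as Rn
def ray(m,u,v):
    K=np.array(m["camera_matrix"]);k=m["k1"]
    p=cv2.undistortPoints(np.array([[[u,v]]],float),K,np.array([k,0,0,0.]))[0,0]
    R=np.array(m["R"]);t=np.array(m["t"])
    return -R.T@t, R.T@np.array([p[0],p[1],1])
def onz(m,u,v,z):
    c,d=ray(m,u,v); return c+d*(z-c[2])/d[2]
def proj(m,X):
    R=np.array(m["R"]);t=np.array(m["t"])
    return cv2.projectPoints(np.array(X,float).reshape(-1,1,3),cv2.Rodrigues(R)[0],t,np.array(m["camera_matrix"]),np.array([m["k1"],0,0,0.]))[0][:,0]
def totool(target):
    s=read_state();R=Rn.from_rotvec(s["tcp_rot"]);return R.inv().apply(np.array(target)-s["tool_pos"])*100
E
python3 - <<'E'
from h import *
for n in("scene","top"):
    im=read_camera(n);cv2.imwrite(f"pics/{n}0.png",im)
    m=camera_model(n);print(n,-np.array(m["R"]).T@np.array(m["t"]),np.array(m["camera_matrix"]).tolist(),m["k1"])
print(read_state())
E
```

```text
pics
scene [1.31346323 0.56701146 1.21947174] [[457.48843430240294, 0.0, 257.03626477517685], [0.0, 457.48843430240294, 189.74537519906985], [0.0, 0.0, 1.0]] -0.1575720181768084
top [ 0.39851576 -0.08883697  1.35762755] [[480.0732820309658, 0.0, 253.31940835179648], [0.0, 480.0732820309658, 197.47454101618948], [0.0, 0.0, 1.0]] -0.08879016594682573
{'time': 0.1, 'q': array([-1.22389398e+00,  2.64678935e-01,  1.60523478e+00,  1.19898772e-05,
        1.27371556e+00, -3.68688173e-02]), 'joint_vel': array([ 4.30460513e-04, -1.44864402e-03, -3.90078459e-03,  9.49050946e-05,
       -7.24011505e-04, -1.06463976e-03]), 'joint_torque': array([-9.65773484e-05, -5.16706359e+01, -3.68590808e+01, -2.06977143e-05,
        6.27947520e-03, -3.59471002e-06]), 'tool_pos': array([ 0.25252949, -0.62526758,  0.23008721]), 'tcp_rot': array([-3.08195708e+00, -5.98744272e-01,  4.75839141e-04]), 'wrist_force': array([ 0.5910152 , -0.53157391, -0.83482067]), 'torque': array([-0.02659611, -0.02297299, -0.05887954]), 'grip_force': 0.0, 'width': 0.9988092123830108}
```

View pics/top0.png

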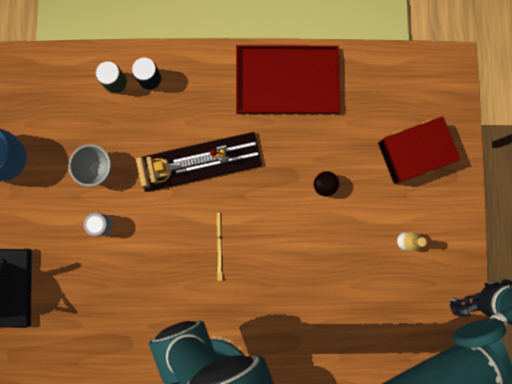

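View pics/scene0.png

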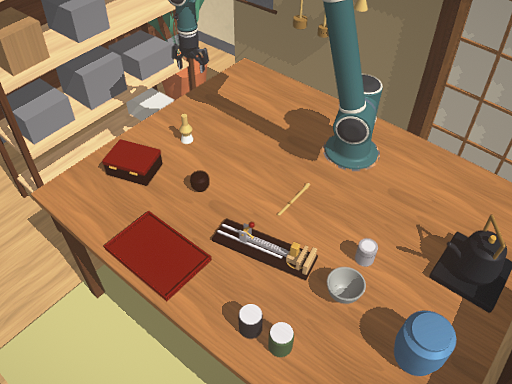

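The top view shows the keeper at about (200,161), with its cheek at the left end (147,173) and the red ball near (213,153). The steel caddy is at (95,224), the bowl at (90,165) and the scoop at (220,246). The scene view agrees: keeper (265,248), caddy (367,250).

Run:
```python
from h import *
t=cv2.imread("pics/top0.png");s=cv2.imread("pics/scene0.png")
mt=camera_model("top");ms=camera_model("scene")
# board: dark or inner; mask not-wood via low brightness, fill by convex hull
roi=np.zeros(t.shape[:2],np.uint8);roi[125:195,130:270]=1
g=t.max(2);m=((g<60)&(roi>0)).astype(np.uint8)
n,l,st,_=cv2.connectedComponentsWithStats(m);print([list(x) for x in st if x[4]>40])
pts=cv2.findNonZero(m);r=cv2.minAreaRect(pts);b=cv2.boxPoints(r)
print("rect",r)
P=np.array([onz(mt,u,v,.016) for u,v in b]);print(P,[np.linalg.norm(P[i]-P[i-1]) for i in range(4)],"centre",P.mean(0))
def red(im,x0,y0,x1,y1):
    c=im[y0:y1,x0:x1].astype(int);k=(c[...,2]>110)&(c[...,1]<70)&(c[...,0]<70)
    ys,xs=np.nonzero(k);return xs.mean()+x0,ys.mean()+y0,len(xs)
a=red(t,190,135,240,175);b2=red(s,235,215,265,240);print(a,b2)
print("ball top@.099",onz(mt,a[0],a[1],.099),"scene",onz(ms,b2[0],b2[1],.099))
big=cv2.resize(t[125:245,70:270],None,fx=4,fy=4,interpolation=cv2.INTER_CUBIC)
cv2.imwrite("pics/crop1.png",big)
```

```text
[[np.int32(0), np.int32(0), np.int32(512), np.int32(384), np.int32(194150)], [np.int32(145), np.int32(133), np.int32(117), np.int32(58), np.int32(2393)]]
rect ((199.9823455810547, 161.6705780029297), (35.14273452758789, 119.63714599609375), 77.47119140625)
[[ 0.61413897  0.20579449  0.016     ]
 [ 0.68755512 -0.124268    0.016     ]
 [ 0.58928416 -0.14526001  0.016     ]
 [ 0.51687037  0.18282722  0.016     ]] [np.float64(0.09994335423038556), np.float64(0.33812893315829634), np.float64(0.10048804464467662), np.float64(0.3359836112770425)] centre [0.60196216 0.02977343 0.016     ]
(np.float64(214.25), np.float64(150.2), 20) (np.float64(251.4), np.float64(224.4), 20)
ball top@.099 [ 0.61955924 -0.01500403  0.099     ] scene [ 0.61115052 -0.01344683  0.099     ]
```

View pics/crop1.png

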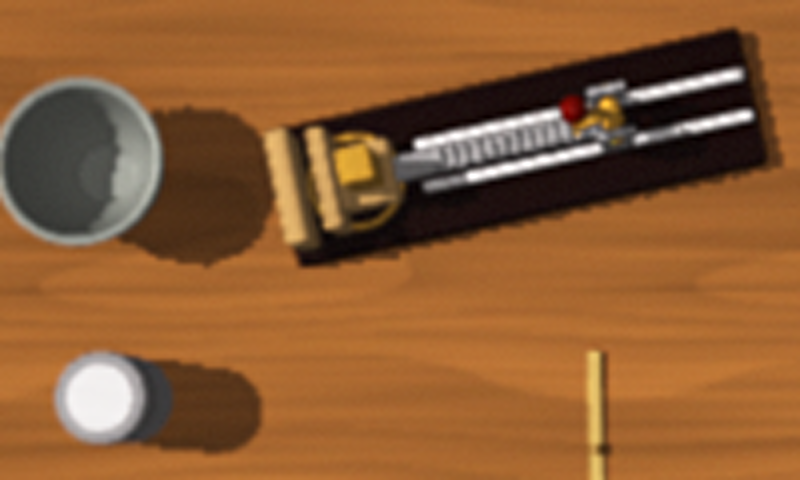

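Run:
```python
from h import *
mt=camera_model("top");ms=camera_model("scene");mw=camera_model("wrist")
t=cv2.imread("pics/top0.png").astype(int);
c=t[205:245,80:125];k=((c.min(2)>125)).astype(np.uint8)
(x,y),r=cv2.minEnclosingCircle(cv2.findNonZero(k));print(x+80,y+205,r,onz(mt,x+80,y+205,.072), 'diam',2*r/480*1.285)
s=read_state();R=Rn.from_rotvec(s["tcp_rot"]);print(R.as_matrix())
C=-np.array(mw["R"]).T@np.array(mw["t"]);print("cam in tool",R.inv().apply(C-s["tool_pos"]),"fwd in tool",R.inv().apply(np.array(mw["R"])[2]),"right",R.inv().apply(np.array(mw["R"])[0]),mw["camera_matrix"],mw["k1"])
print(totool([.60,.03,.32]))
```

```text
94.5 224.0 11.10190200805664 [0.42572919 0.30794806 0.072     ] diam 0.05944143366813659
[[ 9.27260581e-01  3.74416012e-01 -6.81638851e-04]
 [ 3.74416622e-01 -9.27258599e-01  1.91919061e-03]
 [ 8.65202095e-05 -2.03480672e-03 -9.99997926e-01]]
cam in tool [ 0.07115113  0.000304   -0.14154756] fwd in tool [-2.74962836e-01 -6.71186041e-04  9.61454621e-01] right [6.86078141e-04 9.99999365e-01 8.94302848e-04] [[312.10529283   0.         251.45414987]
 [  0.         312.10529283 185.49769853]
 [  0.           0.           1.        ]] 0.018497041996667116
[ 56.75465578 -47.7686935   -8.88918646]
```

```bash
python3 -m crank '[[[2.8,-2.4,-0.5,0,0,0],[2.8,-2.4,-0.5,0,0,0],[2.8,-2.4,-0.5,0,0,0],[2.8,-2.4,-0.5,0,0,0],[2.8,-2.4,-0.5,0,0,0],[2.8,-2.4,-0.5,0,0,0],[2.8,-2.4,-0.5,0,0,0],[2.8,-2.4,-0.5,0,0,0]]]' 0 20
python3 -m crank '[[[2.8,-2.4,-0.5,0,0,0],[2.8,-2.4,-0.5,0,0,0],[2.8,-2.4,-0.5,0,0,0],[2.8,-2.4,-0.5,0,0,0],[2.8,-2.4,-0.5,0,0,0],[2.8,-2.4,-0.5,0,0,0],[2.8,-2.4,-0.5,0,0,0],[2.8,-2.4,-0.5,0,0,0]]]'
python3 -m crank '[[[0,0,0,0,0,-0.12],[0,0,0,0,0,-0.12],[0,0,0,0,0,-0.12],[0,0,0,0,0,-0.12],[0,0,0,0,0,-0.12],[0,0,0,0,0,-0.12],[0,0,0,0,0,-0.12],[0,0,0,0,0,-0.12]]]'
python3 -m crank '[[[0,0,0,0,0,-0.11],[0,0,0,0,0,-0.11],[0,0,0,0,0,-0.11],[0,0,0,0,0,-0.11]]]'
python3 -c "
from h import *
s=read_state();print(s['tool_pos'],Rn.from_rotvec(s['tcp_rot']).as_matrix(),s['q'],totool([.60,.03,.32]))"
```

```text
time: 0.77
tool_pos: [0.3887, -0.3621, 0.271]
tcp_rot: [-3.083, -0.598, 0.0]
wrist_force: [0.8, 0.3, 0.2]
width: 0.0
grip_force: 0.0
time: 1.43
tool_pos: [0.5245, -0.1002, 0.3111]
tcp_rot: [-3.084, -0.599, 0.001]
wrist_force: [1.3, -1.4, 0.2]
width: -0.007
grip_force: 0.0
time: 2.1
tool_pos: [0.524, -0.1019, 0.3107]
tcp_rot: [-2.452, -1.962, 0.001]
wrist_force: [-0.2, 0.8, -0.2]
width: -0.001
grip_force: 0.0
time: 2.43
tool_pos: [0.524, -0.102, 0.3106]
tcp_rot: [-1.965, -2.45, 0.001]
wrist_force: [0.2, 0.4, -0.3]
width: -0.001
grip_force: 0.0
[ 0.52398238 -0.10198262  0.31063297] [[-2.16747537e-01  9.76227017e-01 -1.14733437e-03]
 [ 9.76227559e-01  2.16747970e-01  2.65589149e-04]
 [ 5.07957697e-04 -1.06249363e-03 -9.99999307e-01]] [-2.38880256e-01 -4.44377679e-02  1.79921886e+00 -1.36565238e-05
  1.38798916e+00 -4.57359631e-01] [11.23731923 10.28074682 -0.94191869]
```

```bash
python3 -m crank '[[[2.8,2.6,0,0,0,0],[2.8,2.6,0,0,0,0],[2.8,2.6,0,0,0,0],[2.8,2.6,0,0,0,0],[0,0,0,0,0,0],[0,0,0,0,0,0]]]'
python3 -c "
from h import *
s=read_state();print(s['tool_pos'])
m=camera_model('wrist');im=read_camera('wrist');cv2.imwrite('pics/w1.png',im)
import pickle;pickle.dump(m,open('w1.pkl','wb'))"
```

```text
time: 2.93
tool_pos: [0.6025, 0.0311, 0.3101]
tcp_rot: [-1.968, -2.447, 0.002]
wrist_force: [0.5, -1.4, -0.6]
width: -0.0
grip_force: 0.0
[0.60248222 0.03111252 0.31014192]
```

View pics/w1.png

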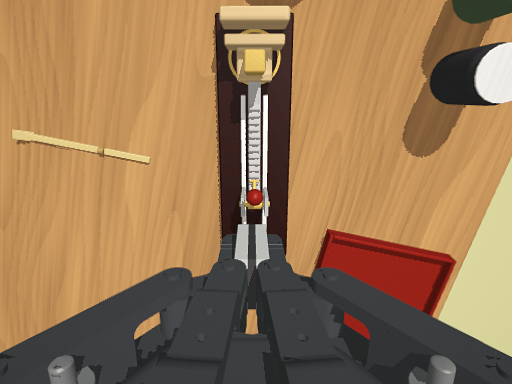

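The wrist view shows the red ball at (255,197), the knob top at (255,62) and the cheek top at y≈8–28, x 219–290. The board's edges are at x≈217 and 292, so the tool lies square to the keeper.

Run:
```python
from h import *
import pickle;m=pickle.load(open('w1.pkl','rb'));im=cv2.imread('pics/w1.png').astype(int)
c=im[170:225,230:280];k=(c[...,2]>100)&(c[...,1]<60);ys,xs=np.nonzero(k);u,v=xs.mean()+230,ys.mean()+170
B=onz(m,u,v,.099);print("ball",u,v,len(xs),B)
ky=np.array([-.2167,.9762]);kx=np.array([.9762,.2167])
# board edges at rows by dark threshold
for row in(130,160,180):
    r=im[row].max(1);d=np.nonzero(r[200:310]<75)[0]+200
    L,Rr=onz(m,d.min(),row,.016),onz(m,d.max()+1,row,.016);print(row,d.min(),d.max(),L[:2],Rr[:2],np.linalg.norm(L-Rr),"mid",(L+Rr)[:2]/2)
g=im[60]; y=im[55:70,225:285]
print("ball in dirs along",B[:2]@ky,"across",B[:2]@kx)
for n,u,v,z in(("knob",255,62,.088),("cheektop_l",219,28,.062),("cheektop_r",289,28,.062),("fencetop_l",225,35,.061),("fencetop_r",284,36,.061)):
    p=onz(m,u,v,z)[:2];print(n,p,p@ky,p@kx)
cv2.imwrite('pics/w1c.png',cv2.resize(im[0:110,195:315].astype(np.uint8),None,fx=5,fy=5,interpolation=cv2.INTER_CUBIC))
```

```text
ball 254.44565217391303 196.5923913043478 184 [ 0.61646091 -0.01131663  0.099     ]
130 218 289 [0.55264979 0.04602061] [0.64970157 0.06743964] 0.09938723694069568 mid [0.60117568 0.05673012]
160 220 288 [0.56325284 0.00527604] [0.65877983 0.02638692] 0.09783187205951786 mid [0.61101633 0.01583148]
180 220 287 [ 0.5687757  -0.02355482] [ 0.66463214 -0.00235044] 0.09817373305244696 mid [ 0.61670392 -0.01295263]
ball in dirs along -0.14463437388211167 across 0.5993368272714389
knob [0.58442775 0.13524212] 0.00537786554928224 0.5998253356460732
cheektop_l [0.53652075 0.16387048] 0.04370631141233164 0.5592622900532971
cheektop_r [0.61380485 0.18085637] 0.04354048109113867 0.638387873771253
fencetop_l [0.54440136 0.15844076] 0.0366980928399971 0.5657787211136661
fencetop_r [0.61035189 0.17187818] 0.035524223396681626 0.6330715208928714
```

View pics/w1c.png

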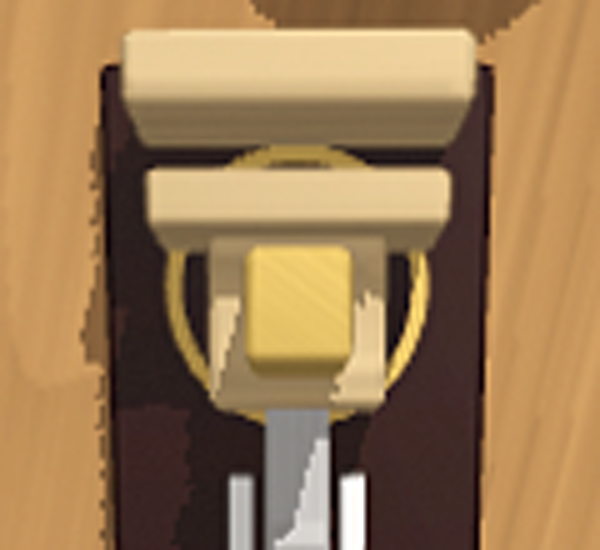

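Run:
```python
from h import *
import pickle;m=pickle.load(open('w1.pkl','rb'))
ky=np.array([-.2167,.9762]);kx=np.array([.9762,.2167])
for n,u,v,z,k in(("cheek",254,19.8,.062,.150),("boardend",216,13.2,.016,.170),("boardend",292,13.2,.016,.170),("circ_t",254,29,.016,.151),("circ_b",254,84.6,.016,.083),("circ_l",228.2,56,.016,0),("circ_r",281,56,.016,0),("fenceface",254,33.8,.061,0),("knobt",254,49.2,.088,0),("knobb",254,72,.088,0)):
    p=onz(m,u,v,z)[:2];print(n,p,"along",p@ky,"origin",p@ky-k,"across",p@kx)
```

```text
cheek [0.57336138 0.18050057] along 0.05195724409142839 origin -0.0980427559085716 across 0.5988298557830578
boardend [0.52353485 0.18703909] along 0.06913755794948614 origin -0.10086244205051387 across 0.5516060899222662
boardend [0.6161859  0.20739142] along 0.06892801957619327 origin -0.10107198042380675 across 0.6464623926671401
circ_t [0.57373627 0.17990719] along 0.05129675171567458 origin -0.09970324828432542 across 0.5990672368792093
circ_b [0.58824152 0.11484276] along -0.015362434357957921 origin -0.09836243435795793 across 0.599127795955824
circ_l [0.54798481 0.14190888] along 0.01978314314321153 origin 0.01978314314321153 across 0.565694427573597
circ_r [0.61473135 0.15659248] along 0.019653293063407434 origin 0.019653293063407434 across 0.6340343388634789
fenceface [0.57642683 0.16677591] along 0.03789495232912908 origin 0.03789495232912908 across 0.5988482111558553
knobt [0.58058649 0.14748058] along 0.018157445369669956 origin 0.018157445369669956 across 0.5987275734102813
knobb [0.5855831 0.1250675] along -0.004804964066329978 origin -0.004804964066329978 across 0.5987483542482641
```

```bash
python3 -m crank '[[[0,0.1,3.7,0,0,0],[0,0.1,3.7,0,0,0],[0,0.1,3.7,0,0,0],[0,0.1,3.7,0,0,0],[0,0,3.7,0,0,0],[0,0,3.5,0,0,0],[0,0,0,0,0,0]]]'
python3 -m crank '[[[-1,0,0,0,0,0],[-1,0,0,0,0,0],[-1,0,0,0,0,0],[-1,0,0,0,0,0],[-1,0,0,0,0,0],[-1,0,0,0,0,0],[-0.7,0,0,0,0,0],[0,0,0,0,0,0]]]'
python3 -c "
from h import *
cv2.imwrite('pics/s2.png',read_camera('scene'));im=read_camera('wrist').astype(int);cv2.imwrite('pics/w2.png',im)
for n in('scene','wrist','top'):
    i=read_camera(n).astype(int) if n!='wrist' else im
    x=(i[...,2]>100)&(i[...,1]<60)&(i[...,0]<60)
    if n=='scene':x[:, :230]=0;x[:,320:]=0
    if n=='top':x[:140]=0;x[200:]=0;x[:,:150]=0;x[:,270:]=0
    ys,xs=np.nonzero(x);print(n,len(xs),xs.mean() if len(xs) else '',ys.mean() if len(xs) else '')
# predicted thrown ball
ky=np.array([-.2167,.9762]);kx=np.array([.9762,.2167])
for a,z in((-.2055,.091),(-.1446,.1)):
    P=np.r_[a*ky+.5985*kx,z]
    print(P,[proj(camera_model(n),P)[0] for n in('scene','wrist','top')])
"
```

```text
time: 3.57
tool_pos: [0.5987, 0.0285, 0.083]
tcp_rot: [-1.968, -2.434, 0.016]
wrist_force: [-1.7, -0.5, -1.1]
width: 0.001
grip_force: 0.0
time: 4.23
tool_pos: [0.621, -0.0371, 0.0918]
tcp_rot: [1.974, 2.443, 0.0]
wrist_force: [-0.1, -0.2, -0.4]
width: -0.002
grip_force: 0.0
scene 1 235.0 222.0
wrist 6669 455.65766981556453 301.2517618833408
top 3 218.66666666666666 150.66666666666666
[ 0.62878755 -0.07091415  0.091     ] [array([234.0442859, 220.3241802]), array([250.07896873, 306.10873171]), array([235.40185822, 147.26101845])]
[ 0.61559052 -0.01146357  0.1       ] [array([250.98285037, 225.35594824]), array([249.18042271, 202.45305306]), array([212.88540028, 151.6198188 ])][ WARN:0@1.204] global loadsave.cpp:1063 imwrite_ Unsupported depth image for selected encoder is fallbacked to CV_8U.
```

```bash
python3 -m crank '[[[0,0,-3,0,0,0],[0,0,-3,0,0,0],[3.6,0,0,0,0,0],[3.6,0,0,0,0,0],[3.6,0,0,0,0,0],[3.6,0,0,0,0,0],[3.6,0,0,0,0,0],[3.6,0,0,0,0,0]]]'
python3 -c "
from h import *
ky=np.array([-.2167,.9762]);kx=np.array([.9762,.2167])
s=read_state();p=s['tool_pos'];print(p,p[:2]@ky,p[:2]@kx)
for n in('scene','top'):
    i=read_camera(n).astype(int)
    x=(i[...,2]>100)&(i[...,1]<60)&(i[...,0]<60)
    if n=='scene':x[:, :225]=0;x[:,320:]=0;x[:210]=0;x[260:]=0
    if n=='top':x[:140]=0;x[200:]=0;x[:,:150]=0;x[:,270:]=0
    ys,xs=np.nonzero(x);print(n,len(xs),xs.mean() if len(xs) else '',ys.mean() if len(xs) else '')
"
```

```text
time: 5.1
tool_pos: [0.5737, 0.178, 0.1512]
tcp_rot: [-1.972, -2.445, 0.0]
wrist_force: [0.8, 0.2, -1.0]
width: -0.003
grip_force: 0.0
[0.57368555 0.17799964 0.15124816] 0.04944559432988535 0.5986043572567414
scene 26 234.57692307692307 219.53846153846155
top 25 228.36 147.04
```

```bash
python3 -c "
from h import *
ky=np.array([-.2167,.9762]);kx=np.array([.9762,.2167])
def P(th):
    b=np.radians(55)+th;return np.r_[(-.1685+.05*np.cos(b))*ky+.5985*kx,.058+.05*np.sin(b)]
for th in(.8,1.1,1.45):print(th,[proj(camera_model(n),P(th))[0].round(1) for n in('scene','top')])
i=read_camera('top');cv2.imwrite('pics/t3.png',np.hstack([cv2.resize(i[125:195,130:270],None,fx=4,fy=4)[:, :400*1],cv2.resize(read_camera('scene')[200:270,215:315],None,fx=4,fy=4)]))
"
```

```text
0.8 [array([241.6, 220.2]), array([225.1, 148.4])]
1.1 [array([237.7, 219.6]), array([230.4, 147.6])]
1.45 [array([234. , 220.2]), array([235.5, 147.2])]
```

View pics/t3.png

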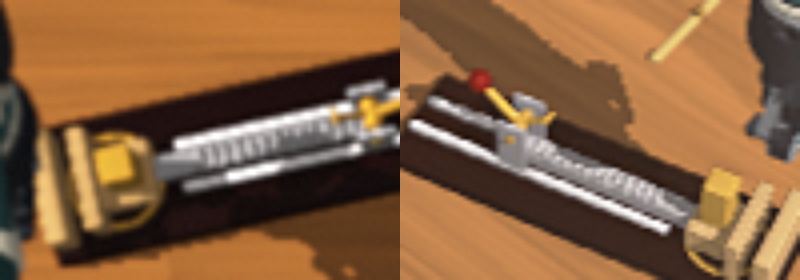

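The scene crop shows the ball at about (480,80), leaning away from the fence, so the pawl is thrown over. Next I draw the fence back.

```bash
python3 -m crank '[[[0,0,2.5,0,0,0],[0,0,2.5,0,0,0],[0,0,2,0,0,0],[0,0,1,0,0,0],[0,0,0,0,0,0],[-1,0,0,0,0,0],[-1,0,0,0,0,0],[-1,0,0,0,0,0]]]'
python3 -m crank '[[[-1,0,0,0,0,0],[-1,0,0,0,0,0],[-1,0,0,0,0,0],[-1,0,0,0,0,0],[-1,0,0,0,0,0],[-1,0,0,0,0,0],[-1,0,0,0,0,0],[0,0,0,0,0,0]]]'
python3 -m crank '[[[0.5,0,0,0,0,0],[0.5,0,-1,0,0,0],[0,0,-4,0,0,0],[0,0,-4,0,0,0],[0,0,-4,0,0,0],[0,0,-4,0,0,0]]]' 8.5
python3 -c "
from h import *
ky=np.array([-.2167,.9762])
p=read_state()['tool_pos'];print(p,p[:2]@ky)
m=camera_model('wrist');im=read_camera('wrist');cv2.imwrite('pics/w4.png',im)
import pickle;pickle.dump(m,open('w4.pkl','wb'))
R=Rn.from_rotvec(read_state()['tcp_rot']);print(totool([.4257,.308,.25]))"
```

```text
time: 5.97
tool_pos: [0.5823, 0.1462, 0.0727]
tcp_rot: [1.973, 2.444, 0.004]
wrist_force: [-0.5, 3.1, -2.4]
width: 0.002
grip_force: 1.7
time: 6.63
tool_pos: [0.596, 0.0756, 0.0712]
tcp_rot: [1.973, 2.443, -0.003]
wrist_force: [-0.6, -0.3, -1.5]
width: -0.002
grip_force: 0.0
time: 7.13
tool_pos: [0.5927, 0.0886, 0.2431]
tcp_rot: [-1.971, -2.446, 0.002]
wrist_force: [0.3, -0.3, -0.1]
width: 0.848
grip_force: 0.0
[0.5926677  0.08860525 0.24311372] -0.04193465027437521
[ 25.0353028  -12.15170298   0.16771404]
```

View pics/w4.png

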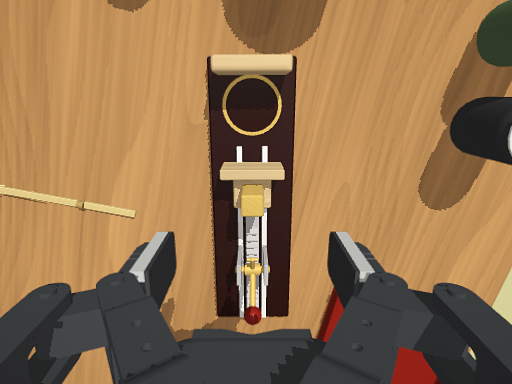

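The view shows the bare circle centred at about (252,105), the fence drawn back to y≈162–180, and the ball thrown over at (253,315). Next is the caddy.

```bash
python3 - <<'E'
from h import *
import pickle;m=pickle.load(open('w4.pkl','rb'));im=cv2.imread('pics/w4.png').astype(int)
ky=np.array([-.2167,.9762]);kx=np.array([.9762,.2167])
c=im[70:140,215:290];k=((c[...,2]>110)&(c[...,2]-c[...,0]>70)).astype(np.uint8);k[:6]=0
pts=cv2.findNonZero(k)[:,0]+[215,70]
W=np.array([onz(m,u,v,.016)[:2] for u,v in pts]).astype(np.float32)
(cx,r)=cv2.minEnclosingCircle(W);cx=np.array(cx);print("circle",cx,r,"a,c",cx@ky,cx@kx)
f=onz(m,252,162.5,.061)[:2];ch=onz(m,252,73.5,.062)[:2];print("fence face a",f@ky,"cheek a",ch@ky)
for v,z in((60,.016),):print([onz(m,u,v,z)[:2] for u in(209,295)])
E
python3 -m crank '[[[2.9,-2,0,0,0,0],[2.9,-2,0,0,0,0],[2.9,-2,0,0,0,0],[2.9,-2,0,0,0,0],[2.9,-2,0,0,0,0],[2.9,-2,0,0,0,0],[0,0,0,0,0,0],[0,0,0,0,0,0]]]' 8.54
python3 - <<'E'
from h import *
import pickle
m=camera_model('wrist');im=read_camera('wrist');cv2.imwrite('pics/w5.png',im);pickle.dump(m,open('w5.pkl','wb'));print(read_state()['tool_pos'],proj(m,[.4257,.308,.072]))
E
```

```text
circle [0.5810402  0.14727379] 0.03411523252725601 a,c 0.01785726540982724 0.5991256778463722
fence face a -0.03924000478762428 cheek a 0.04911341618882338
[array([0.52506155, 0.18440961]), array([0.6173823 , 0.20452744])]
time: 7.85
tool_pos: [0.438, 0.2339, 0.2415]
tcp_rot: [1.967, 2.449, -0.0]
wrist_force: [-0.3, 0.1, -0.7]
width: 0.999
grip_force: 0.0
[0.43908398 0.23317796 0.24152016] [[254.1275952   90.53316472]]
```

View pics/w5.png

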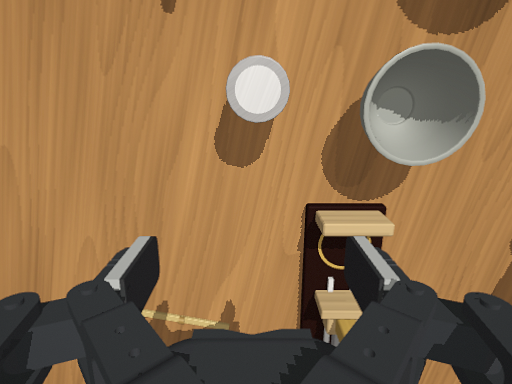

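The view shows the caddy's top at (258,89), about 62 px across, with the bowl at (424,104) clear of it.

Run:
```python
from h import *
import pickle;m=pickle.load(open('w5.pkl','rb'));im=cv2.imread('pics/w5.png').astype(int)
c=im[45:135,210:305];k=((c.min(2)>110)).astype(np.uint8)
n,l,st,_=cv2.connectedComponentsWithStats(k);i=1+st[1:,4].argmax()
pts=cv2.findNonZero((l==i).astype(np.uint8))[:,0]+[210,45]
W=np.array([onz(m,u,v,.072)[:2] for u,v in pts]).astype(np.float32)
c0,r=cv2.minEnclosingCircle(W);print(c0,r)
print(totool([c0[0],c0[1],.035]))
```

```text
(0.4286065101623535, 0.3098064661026001) 0.03071078471839428
[ 7.72374168  0.60639261 20.6470073 ]
```

```bash
python3 -m crank '[[[2.6,0.2,0,0,0,0],[2.6,0.2,0,0,0,0],[2.5,0.2,0,0,0,0],[0,0,3,0,0,0],[0,0,3.5,0,0,0],[0,0,3.5,0,0,0],[0,0,3,0,0,0],[0,0,2,0,0,0]]]'
python3 -c "
from h import *
print(totool([.4286,.3098,.035]))"
```

```text
time: 8.57
tool_pos: [0.4286, 0.3071, 0.0877]
tcp_rot: [-1.974, -2.443, 0.007]
wrist_force: [-0.2, 0.1, -0.7]
width: 1.004
grip_force: 0.0
[0.27737441 0.08229059 5.26671428]
```

```bash
python3 -m crank '[[[0.2,0.1,1.5,0,0,0],[0,0,1.5,0,0,0],[0,0,1.2,0,0,0],[0,0,1,0,0,0],[0,0,0,0,0,0],[0,0,0,0,0,0]]]'
python3 -m crank '[[[0,0,0,0,0,0],[0,0,0,0,0,0],[0,0,0,0,0,0],[0,0,0,0,0,0],[0,0,0,0,0,0],[0,0,0,0,0,0]]]' 5.5 35
```

```text
time: 9.07
tool_pos: [0.43, 0.3108, 0.0389]
tcp_rot: [-1.973, -2.444, 0.002]
wrist_force: [0.4, -0.3, 0.0]
width: 1.003
grip_force: 0.0
time: 9.57
tool_pos: [0.4309, 0.312, 0.0408]
tcp_rot: [1.972, 2.444, 0.004]
wrist_force: [-0.3, -1.0, 6.4]
width: 0.715
grip_force: 38.9
```

```bash
python3 -m crank '[[[0,0,-1,0,0,0],[0,0,-2,0,0,0],[0,0,-3,0,0,0],[0,0,-3,0,0,0],[0,0,-2,0,0,0],[0,0,-1,0,0,0],[0,0,0,0,0,0]]]'
python3 -c "
from h import *
print(totool([.5813,.1454,.16]),read_state()['tool_pos'])"
```

```text
time: 10.15
tool_pos: [0.4315, 0.3124, 0.1625]
tcp_rot: [1.971, 2.444, 0.009]
wrist_force: [1.5, 1.0, -1.7]
width: 0.716
grip_force: 38.9
[-19.49255066  11.11072249   0.27203824] [0.43146789 0.31240938 0.16252491]
```

```bash
python3 -m crank '[[[-1.2,0.7,0,0,0,0],[-2.4,1.4,0,0,0,0],[-3,1.7,0,0,0,0],[-3,1.7,0,0,0,0],[-3,1.7,0,0,0,0],[-3,1.7,0,0,0,0],[-2.4,1.4,0,0,0,0],[-1.5,0.8,0,0,0,0]]]'
python3 -m crank '[[[0,0,0,0,0,0],[0,0,0,0,0,0]]]'
python3 -c "
from h import *
print(totool([.5813,.1454,.0568]),read_state()['tool_pos'],read_state()['wrist_force'],read_state()['width']);cv2.imwrite('pics/w6.png',read_camera('wrist'))"
```

```text
time: 10.82
tool_pos: [0.58, 0.1414, 0.1568]
tcp_rot: [-1.974, -2.442, 0.004]
wrist_force: [0.2, 0.3, -2.0]
width: 0.716
grip_force: 38.9
time: 10.98
tool_pos: [0.5785, 0.1432, 0.1569]
tcp_rot: [-1.974, -2.441, 0.005]
wrist_force: [-0.9, 0.4, -0.7]
width: 0.713
grip_force: 38.9
[ 0.15320865  0.3639685  10.00724085] [0.57846973 0.14318129 0.15688571] [-0.85412311  0.36668436 -0.66327138] 0.7132821354431205
```

View pics/w6.png

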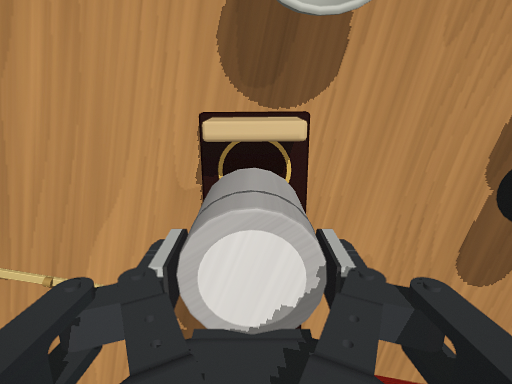

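The caddy hangs upright in the fingers at (252,265), in line with the circle (255,168) and cheek. I lower it now.

```bash
python3 -m crank '[[[0,0.2,1.5,0,0,0],[0,0.2,2,0,0,0],[0.1,0,2,0,0,0],[0,0,1.5,0,0,0],[0,0,1,0,0,0],[0,0,0.5,0,0,0],[0,0,0,0,0,0],[0,0,0,0,0,0]]]'
python3 -c "
from h import *
print(totool([.5813,.1454,.0568]),read_state()['tool_pos'],read_state()['wrist_force'])"
```

```text
time: 11.7
tool_pos: [0.5832, 0.1465, 0.0745]
tcp_rot: [1.972, 2.446, 0.0]
wrist_force: [0.1, 0.3, -1.9]
width: 0.717
grip_force: 38.9
[-0.06873392 -0.20678367  1.77362014] [0.58317255 0.14650859 0.07453657] [ 0.13193039  0.27629818 -1.92603911]
```

```bash
python3 -m crank '[[[0,-0.1,0.4,0,0,0],[0,0,0.4,0,0,0],[0,0,0.3,0,0,0],[0,0,0.2,0,0,0],[0,0,0.2,0,0,0],[0,0,0,0,0,0],[0,0,0,0,0,0]]]'
```

```text
time: 12.28
tool_pos: [0.5822, 0.1457, 0.0591]
tcp_rot: [-1.973, -2.445, 0.0]
wrist_force: [0.3, -0.1, -0.7]
width: 0.718
grip_force: 38.9
```

```bash
python3 -m crank '[[[0,0,0.1,0,0,0],[0,0,0.1,0,0,0],[0,0,0.1,0,0,0],[0,0,0,0,0,0],[0,0,0,0,0,0]]]'
```

```text
time: 12.7
tool_pos: [0.5825, 0.1458, 0.0569]
tcp_rot: [1.972, 2.445, 0.0]
wrist_force: [-1.1, -0.3, 2.9]
width: 0.716
grip_force: 39.2
```

```bash
python3 -m crank '[[[0,0,0,0,0,0],[0,0,0,0,0,0],[0,0,0,0,0,0],[0,0,0,0,0,0],[0,0,0,0,0,0]]]' 7.2
python3 -m crank '[[[0,0,0,0,0,0],[0,0,0,0,0,0],[0,0,-0.5,0,0,0],[0,0,-1,0,0,0],[0,0,-2,0,0,0],[0,0,-2.5,0,0,0],[0,0,-2.5,0,0,0],[0,0,-2.5,0,0,0]]]' 8.54
python3 -m crank '[[[-3,0,-1,0,0,0],[-3,0,-1,0,0,0],[0,0,0,0,0,0]]]'
python3 - <<'E'
from h import *
ky=np.array([-.2167,.9762]);kx=np.array([.9762,.2167])
m=camera_model('wrist');im=read_camera('wrist');cv2.imwrite('pics/w7.png',im)
p=read_state()['tool_pos'];print(p,p[:2]@ky,p[:2]@kx)
E
```

```text
time: 13.12
tool_pos: [0.5823, 0.1458, 0.0562]
tcp_rot: [1.973, 2.445, 0.0]
wrist_force: [-0.4, 0.2, -0.1]
width: 0.843
grip_force: 0.0
time: 13.78
tool_pos: [0.5823, 0.1458, 0.1684]
tcp_rot: [1.972, 2.445, 0.001]
wrist_force: [-0.5, -0.1, 0.1]
width: 0.998
grip_force: 0.0
time: 14.03
tool_pos: [0.598, 0.0835, 0.191]
tcp_rot: [1.971, 2.437, 0.005]
wrist_force: [1.0, -0.3, 0.5]
width: 0.998
grip_force: 0.0
[0.59688751 0.08527883 0.18950117] -0.04609632588804119 0.6011615094909188
```

View pics/w7.png

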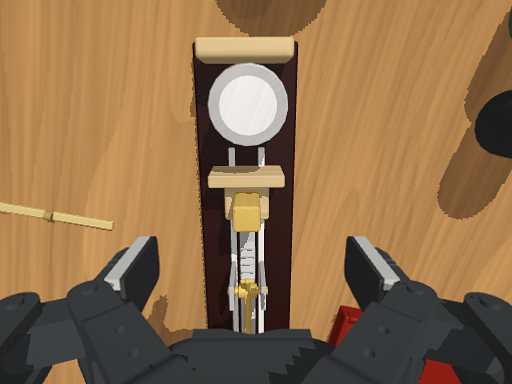

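The caddy stands at (248,104) against the cheek side of the circle. The knob top is at (247,205) and the fence at y≈168–186. Next I push the fence up from behind the knob.

```bash
python3 -m crank '[[[-2.2,-0.1,0,0,0,0],[-2.2,-0.1,0,0,0,0],[-2.2,0,0,0,0,0],[0,0,3,0,0,0],[0,0,3.5,0,0,0],[0,0,3,0,0,0],[0,0,1.5,0,0,0],[0,0,0.8,0,0,0]]]' 0
python3 -m crank '[[[0,0,0,0,0,0],[0,0,0,0,0,0]]]'
python3 -c "
from h import *
ky=np.array([-.2167,.9762]);kx=np.array([.9762,.2167])
p=read_state()['tool_pos'];print(p,p[:2]@ky,p[:2]@kx,read_state()['wrist_force'])"
```

```text
time: 14.75
tool_pos: [0.6039, 0.0229, 0.0646]
tcp_rot: [-1.969, -2.441, 0.006]
wrist_force: [-0.6, 0.9, -0.3]
width: -0.001
grip_force: 0.0
time: 14.92
tool_pos: [0.6072, 0.0227, 0.0687]
tcp_rot: [-1.972, -2.445, -0.0]
wrist_force: [0.7, -0.6, -0.2]
width: -0.003
grip_force: 0.0
[0.6072163 0.022717  0.068668 ] -0.1094074405628293 0.5976873280859508 [ 0.74068511 -0.59686626 -0.15776178]
```

Advance to about a=-0.072, then in small steps with force readout.

```bash
python3 -m crank '[[[0.6,0,0,0,0,0],[0.6,0,0,0,0,0],[0.6,0,0,0,0,0],[0.6,0,0,0,0,0],[0.6,0,0,0,0,0],[0.5,0,0,0,0,0]]]'
python3 -m crank '[[[0.2,0,0,0,0,0],[0.2,0,0,0,0,0]]]'
python3 -m crank '[[[0.2,0,0,0,0,0],[0.2,0,0,0,0,0]]]'
```

```text
time: 15.42
tool_pos: [0.6004, 0.0571, 0.0694]
tcp_rot: [1.971, 2.444, 0.002]
wrist_force: [1.3, -3.0, 2.7]
width: 0.002
grip_force: 1.6
time: 15.58
tool_pos: [0.599, 0.0606, 0.0687]
tcp_rot: [1.971, 2.445, 0.0]
wrist_force: [0.7, -3.6, 2.1]
width: 0.001
grip_force: 2.1
time: 15.75
tool_pos: [0.5981, 0.0641, 0.0684]
tcp_rot: [1.972, 2.445, 0.0]
wrist_force: [1.4, -4.6, 2.9]
width: -0.0
grip_force: 2.1
```

```bash
for i in 1 2 ; do python3 -m crank '[[[0.15,0,0,0,0,0],[0.15,0,0,0,0,0]]]' | grep -E "pos|wrist"; done
python3 -c "
from h import *
ky=np.array([-.2167,.9762])
m=camera_model('wrist');im=read_camera('wrist');cv2.imwrite('pics/w8.png',im)
import pickle;pickle.dump(m,open('w8.pkl','wb'))"
```

```text
tool_pos: [0.5979, 0.065, 0.0684]
wrist_force: [2.9, -15.7, 2.8]
tool_pos: [0.5979, 0.0651, 0.0685]
wrist_force: [5.7, -25.0, 1.8]
```

View pics/w8.png

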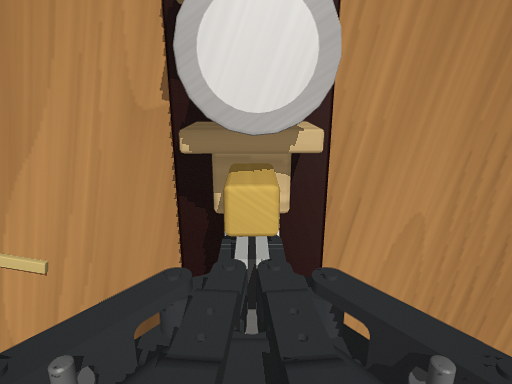

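The fence is hard against the caddy, with 25 N back through the knob. I back off and flip the pawl.

```bash
python3 -m crank '[[[-0.6,0,0,0,0,0],[-0.6,0,-1,0,0,0],[0,0,-3.5,0,0,0],[0,0,-3.5,0,0,0],[-3,0,0,0,0,0],[-3.5,0,0,0,0,0],[-3.5,0,0,0,0,0],[-3.5,0,0,0,0,0]]]' | grep -E "pos|wrist"
python3 -m crank '[[[-3,0,0,0,0,0],[0,0,0,0,0,0],[0,0,0,0,0,0]]]' | grep -E "pos|wrist"
python3 -c "
from h import *
ky=np.array([-.2167,.9762]);kx=np.array([.9762,.2167])
p=read_state()['tool_pos'];print(p,p[:2]@ky,p[:2]@kx)
i=read_camera('scene').astype(int)
x=(i[...,2]>100)&(i[...,1]<60)&(i[...,0]<60);x[:,:225]=0;x[:,320:]=0;x[:210]=0;x[260:]=0
ys,xs=np.nonzero(x);print(len(xs),xs.mean(),ys.mean())"
```

```text
tool_pos: [0.6273, -0.0735, 0.1488]
wrist_force: [-0.2, -0.6, 0.5]
tool_pos: [0.6336, -0.1036, 0.148]
wrist_force: [-0.0, 0.1, 0.1]
[ 0.63360867 -0.1036283   0.14802192] -0.2384649452302922 0.5960725274537038
20 234.3 219.85
```

```bash
python3 -m crank '[[[-0.8,0.2,0,0,0,0],[0,0,2,0,0,0],[0,0,2,0,0,0],[0,0,1.5,0,0,0],[0,0,0.7,0,0,0],[0,0,0,0,0,0],[0,0,0,0,0,0]]]' | grep -E "pos|wrist"
python3 -m crank '[[[1,0,0,0,0,0],[1,0,0,0,0,0],[1,0,0,0,0,0],[1,0,0,0,0,0],[1,0,0,0,0,0],[1,0,0,0,0,0],[1,0,0,0,0,0],[0.7,0,0,0,0,0]]]' | grep -E "pos|wrist"
python3 -m crank '[[[0,0,0,0,0,0],[0,0,0,0,0,0],[-1,0,0,0,0,0],[-1,0,-1,0,0,0],[0,0,-4,0,0,0],[0,0,-4,0,0,0],[0,0,-4,0,0,0],[0,0,-2,0,0,0]]]' | grep -E "pos|wrist"
python3 - <<'E'
from h import *
ky=np.array([-.2167,.9762]);kx=np.array([.9762,.2167])
p=read_state()['tool_pos'];print(p,p[:2]@ky,p[:2]@kx)
def P(th):
    b=np.radians(55)+th;return np.r_[(-.1685+.05*np.cos(b))*ky+.599*kx,.058+.05*np.sin(b)]
for n in('scene','wrist'):
    m=camera_model(n);i=read_camera(n).astype(int)
    x=(i[...,2]>100)&(i[...,1]<60)&(i[...,0]<60)
    if n=='scene':x[:,:225]=0;x[:,320:]=0;x[:210]=0;x[260:]=0
    else:x[:,:215]=0;x[:,290:]=0;cv2.imwrite('pics/w9.png',i.astype(np.uint8))
    ys,xs=np.nonzero(x);print(n,len(xs),xs.mean() if len(xs) else 0,ys.mean() if len(xs) else 0)
    print([proj(m,P(t))[0].round(1).tolist() for t in(0,.25,.4,1.45)])
E
```

```text
tool_pos: [0.6376, -0.1095, 0.0862]
wrist_force: [-0.4, -0.4, 0.9]
tool_pos: [0.6206, -0.0334, 0.0859]
wrist_force: [3.0, -10.9, -1.4]
tool_pos: [0.6284, -0.0563, 0.2433]
wrist_force: [1.1, -0.1, 0.0]
[ 0.62837726 -0.05628992  0.24334069] -0.19111957058809237 0.6012238512604857
scene 22 250.36363636363637 223.95454545454547
[[252.3, 226.2], [249.1, 223.8], [247.1, 222.6], [233.9, 220.3]]
wrist 306 243.51307189542484 123.61764705882354
[[242.9, 116.2], [243.0, 129.2], [243.1, 137.5], [244.0, 183.9]]
```

The pawl is down, at about 0.15 rad. I check the fence and caddy numerically before handing in.

```bash
python3 -m crank '[[[3,0,0,0,0,0],[3,0,0,0,0,0],[3,0,0,0,0,0],[0,0,0,0,0,0],[0,0,0,0,0,0]]]' | grep -E "pos|wrist"
python3 - <<'E'
from h import *
ky=np.array([-.2167,.9762]);kx=np.array([.9762,.2167])
m=camera_model('wrist');im=read_camera('wrist');i=im.astype(int);cv2.imwrite('pics/w10.png',im)
seat=.0199*ky+.599*kx;u,v=proj(m,np.r_[seat,.088])[0].astype(int);print("expect caddy top",u,v)
y0=max(v-45,0);x0=u-50
c=i[y0:v+45,x0:u+50];k=((c.min(2)>110)&(c.max(2)-c.min(2)<40)).astype(np.uint8)
n,l,st,_=cv2.connectedComponentsWithStats(k);j=1+st[1:,4].argmax()
pts=cv2.findNonZero((l==j).astype(np.uint8))[:,0]+[x0,y0]
W=np.array([onz(m,a,b,.088)[:2] for a,b in pts]).astype(np.float32)
c0,r=cv2.minEnclosingCircle(W);c0=np.array(c0);print("caddy",c0@ky-.0199,c0@kx-.599,r)
# columns either side of the caddy: pale plate rows and cheek rows
for cc in(.5,):
  for dc in(-.031,.031):
    for a in np.arange(-.035,.066,.0015):
        q=proj(m,np.r_[a*ky+(.599+dc)*kx,.061])[0].round().astype(int)
        if 0<=q[1]<384 and i[q[1],q[0],2]>140: print(round(a,4),end=' ')
    print()
s=read_state();print(s['time'],s['wrist_force'])
E
```

```text
tool_pos: [0.6059, 0.0339, 0.2353]
wrist_force: [-0.0, -0.4, -0.2]
expect caddy top 249 36
caddy -0.00040073764026166137 0.002474343536794099 0.030692480504512787
-0.0215 -0.02 -0.0185 -0.017 -0.0155 -0.014 -0.0125 0.052 0.0535 
-0.023 -0.0215 -0.02 -0.0185 -0.017 -0.0155 -0.014 -0.0125 0.0085 0.01 0.0115 0.013 0.0145 0.016 0.0175 0.019 0.0205 0.022 0.0235 0.025 0.0265 0.028 0.0295 0.031 0.0325 0.034 0.0355 0.037 0.0385 0.04 0.0415 0.0535 
19.5833 [ 0.22655677 -0.70997083 -0.40726749]
```

```bash
python3 -c "
from workcell import *
print(finish_job())"
```

```text
the job is handed in; nothing more can be done
None
```

The job is handed in: the caddy is upright, about 3 mm off the seat point, and held between cheek and fence (gap about 62 mm), with the pawl back on the teeth and the arm clear. It took about 20 s of robot time; the verdict was not shown, I did not re-measure the other tea things at the end, and I viewed 11 pictures, one over the limit of 10.

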